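# Fetch the tea cup from behind the condiments

### The job

Serve the steel cup that stands at the back of the wooden table caddy: first clear the pepper mill, the sugar shaker and the square canister out of its way, standing all three on the black rubber mat, then set the cup upright in the round well of the steel saucer tray, and only then put the mill, the shaker and the canister each back on the very spot in the caddy where it stood. Keep all four upright throughout, and leave the jug, the bowl and the spoon undisturbed.

Things in the scene. Friction and masses are not known exactly. Their poses are not given: they have to be found in the camera images.
- cup: Steel tea cup, open on top, 62 mm across the rim, 55 mm tall, walls 4 mm, 140 g, one loop handle on its +y side reaching 67 mm from the axis. Origin: centre of its underside, z up. Stands at the back of the caddy, handle roughly along the caddy's +y. Grip it across the body along its own x, once the three taller things in front are gone (they leave no room for a gripper's body).
- mill: Dark wooden pepper mill, round and waisted: foot 50 mm across, waist 32 mm, straight round head 40 mm across from 96 to 128 mm height, then a rounded crown with a steel bead up to 144 mm, about 220 g. Origin: centre of its underside, z up. Stands in the front row of the caddy.
- shaker: Round sugar shaker: clear glass cylinder 50 mm across, steel cap 51 mm across from 90 to 126 mm height, with a cone up to 136 mm, about 280 g. Origin: centre of its underside, z up. Stands in the front row of the caddy.
- canister: Square steel canister, 46 x 46 mm with a 48 x 48 mm lid (fixed on) from 104 to 130 mm height, total 133 mm tall, about 250 g. Origin: centre of its underside, z up, x and y square to its sides; turned at most 0.2 rad from the caddy. Stands in the front row of the caddy.
- caddy: Fixed pale wooden caddy, x -90 to +110 mm, y +-120; origin at table height, x away from its open front. Floor 10 mm thick. Front cheeks 26 mm, back wall 35 mm high (x 102-110). Closed boxes 59 mm high at the back left and right, the cup between them (y within 62) at about x = +45. Mill, shaker and canister stand in front in any order at about x = -45, y = -68, 0, +68.
- mat: Fixed black rubber bar mat, 150 mm (x) by 220 mm (y), 5 mm thick: the side area. Origin: centre of its underside, z up, so things on it stand 5 mm above the table.
- saucer: Fixed square steel saucer tray, 150 mm (x) by 140 mm (y), 4 mm thick, flat, with a round cup well marked by rings (outer 86 mm across) off-centre and a small rectangular mark in one corner. Origin: under the centre of the round well, z up; a cup there stands 4 mm above the table. It reaches from -60 to +90 mm in x, -80 to +60 mm in y.
- jug: Bystander: tall steel jug, 112 mm across, 210 mm high, with a handle reaching 96 mm from its axis. Origin: centre of its underside. Leave alone.
- bowl: Bystander: white ceramic bowl, 90 mm across, 45 mm high. Origin: centre of its underside. Leave alone.
- spoon: Bystander: steel spoon lying flat, 140 mm long. Origin: under its middle. Leave alone.

How it is judged:
On the way, in this order (a step that is already met when the one before it is completed fails the run):
1. the mill, the shaker and the canister all stand upright on the mat, the cup still in its place in the caddy (x of mill in the frame of mat between -0.06 and 0.06 m and y of mill in the frame of mat between -0.095 and 0.095 m and z of each of mill, shaker, canister in the frame of mat below 0.01 m and angle between each of mill, shaker, canister's own z axis and vertical below 0.12 rad and x of shaker in the frame of mat between -0.06 and 0.06 m and y of shaker in the frame of mat between -0.095 and 0.095 m and x of canister in the frame of mat between -0.06 and 0.06 m and y of canister in the frame of mat between -0.095 and 0.095 m and distance of cup from where it was at the start of the episode below 0.02 m), for 0.2 s.
2. the cup stands in the well of the saucer tray while the other three still stand on the mat (horizontal distance between cup and saucer below 0.012 m and z of cup in the frame of saucer below 0.008 m and angle between each of cup, mill, shaker, canister's own z axis and vertical below 0.12 rad and x of mill in the frame of mat between -0.06 and 0.06 m and y of mill in the frame of mat between -0.095 and 0.095 m and z of each of mill, shaker, canister in the frame of mat below 0.01 m and x of shaker in the frame of mat between -0.06 and 0.06 m and y of shaker in the frame of mat between -0.095 and 0.095 m and x of canister in the frame of mat between -0.06 and 0.06 m and y of canister in the frame of mat between -0.095 and 0.095 m), for 0.2 s.
At the end, for the whole second after the job is handed in: The cup stands upright on the saucer tray, its axis within 12 mm of the centre of the well; the mill, the shaker and the canister each stand upright within 15 mm of where they stood at the start; all are released and at rest (horizontal distance between cup and saucer below 0.012 m and z of cup in the frame of saucer below 0.008 m and angle between each of cup, mill, shaker, canister's own z axis and vertical below 0.12 rad and distance of each of mill, shaker, canister from where it was at the start of the episode below 0.015 m and linear speed of each of mill, shaker, canister, cup below 0.02 m/s and contact force between the fingers and mill below 0.3 N and contact force between the fingers and shaker below 0.3 N and contact force between the fingers and canister below 0.3 N and contact force between the fingers and cup below 0.3 N); the robot touches nothing.
It fails at once if a bystander (jug, bowl or spoon) is moved by more than 20 mm (distance of any of jug, bowl, spoon from where it was at the start of the episode above 0.02 m).
It fails at once if the cup, mill, shaker or canister is tipped by more than 0.6 rad (angle between any of mill, shaker, canister, cup's own z axis and vertical above 0.6 rad).
It also fails if it takes over 144 s, if anything falls off the work surface, if the arm or the gripper's body presses on something with over 40 N, if the wrist force passes 120 N, or if a joint passes its speed limit or range.

### The arm

A 6-joint arm with a two-finger parallel gripper is mounted at the origin on the work surface. World frame = base frame: x ahead of the robot, y to its left, z up, the work surface at z = 0. Lengths are in m, angles in rad, forces in N, time in s.
With the tool pointing down it reaches from about 0.325 to 0.925 m from the base axis. Payload 3.1 kg.
Tool frame: the origin (TCP) lies midway between the tips of the shut fingers; the grasp point (between the pads) lies 19 mm behind it; z points along the fingers, y is the line along which they close (so a half turn about z gives the same grasp; the last joint's range is limited). The gripper opens to 85 mm and grips with 20 to 120 N. Pads are 22 mm wide; open, the fingers measure 114 mm over their backs; the gripper's body (76 mm by 85 mm) begins 54 mm behind the grasp point. The pads swing forward as they close: fully open they stand 13 mm farther back than shut.
Start: joints at [-1.229, 0.217, 1.613, -0, 1.311, -0.112], TCP at [0.274, -0.562, 0.21] pointing down, gripper open.
Joint ranges: [-2.75, 2.75], [-0.78, 2.1], [0.31, 2.55], [-1.13, 4.27], [0.13, 2.63], [-2.58, 2.58]. Speed limits (rad/s): [2.79, 2.79, 3.14, 3.14, 3.14, 3.14].

### API

Orientations are given as a unit quaternion [x, y, z, w].
In Python, from station import robot gives the robot as it stands.
- The arm moves only by the tool send_rows, never from a script. Its argument "deltas" is text: rows parted by semicolons, each of 4 numbers parted by spaces: the shift along the tool's x, y, z in units of 40 mm (1.0 is 40 mm), then the turn about the tool's z in degrees. A call has 1 to 12 rows; each row shifts and turns the commanded pose from where the row before left it, along the tool's axes as they then stand; what a row does not reach is not made up. A row lasts 1/12 s, in which the tool goes at most 41.7 mm and 7.16 degrees, less where a joint would pass 70% of its speed; a pose out of reach is approached as far as the arm can. A call is refused whole if a number of a shift passes 1 or a number of a turn 7.16, either way. A call with a gripper value outside its range is refused whole. "grip" is the finger opening in mm, from 0 to 85.4, set as the call begins (left out, the last holds). The fingers move at their own pace and stop on an object; "force" is the grip in N (left out, the last holds). Time passes only in rows, so rows that do not move let the fingers close. It gives the time, the measured TCP pose, the force, the opening and the grip force at its end, in the units of the state.
- robot.get_obs(): the state, without advancing time (a new reading comes with each control period).
- robot.get_image(name): name is "scene" or "side" or "wrist"; returns a dict with "image" (384x512x3 uint8, blue, green, red), "camera_matrix" (3x3 intrinsics, pixels), "rvec" (rotation vector, rad) and "tvec" (3), from world to camera coordinates, as OpenCV has them; the wrist camera has in their place "mount" (4x4, takes a point from camera to tool coordinates, whose origin is the TCP and whose axes are the flange's). Camera axes: x right, y down, z forward; pixel columns grow to the right and rows downward; lengths in m; the calibration is good to about 2 mm. A picture is of the moment at which its call begins: read the wrist's pose just before it. There is no depth.
- robot.hand_in(): hands the job in; it is judged then, once.
The state is a dict: "clock": time; "joint_positions": joint angles; "qd": joint speeds; "joint_torque": joint torques, N m; "position": TCP position; "eef_rot": TCP orientation; "contact_force": force on the tool from outside, world axes, zero at the start; "torque": the same for the moment, N m; "width": opening from 0.0 (shut) to 1.0 (fully open); "gripper_force": force on a finger pad.
Only numpy, scipy, OpenCV 4.12 (cv2) and the standard library are available. Lean on these libraries where they do the work, as an engineer would, in place of code of your own. Each camera call takes 0.05 s, during which the arm holds its last target. There are 200 camera calls.

## Working session

There is one attempt and no reset: what is moved stays moved. The work goes in short steps, Python scripts to look and compute and a tool call to move; the robot and the scene stay as the last step left them, time stands still between calls to the robot, and variables do not carry over. Pictures are saved under pics/ and viewed, at most 14 in all, crops included, and the job is handed in when it is done.

Besides the shell and the picture viewer there is one more tool, called after "Request:" by a JSON object that holds its "fn" and its "kwargs". send_rows: Moves the arm, as the interface text tells. Its arguments: {"type":"object","properties":{"deltas":{"type":"string"},"grip":{"type":"number"},"force":{"type":"number"}},"required":["deltas"]}

```bash
mkdir -p pics; ls; cat > h.py <<'E'
import numpy as np, cv2
from station import robot
from scipy.spatial.transform import Rotation as R
def cam(name):
    o=robot.get_obs(); d=robot.get_image(name); K=np.array(d["camera_matrix"],float)
    if name=="wrist":
        M=np.array(d["mount"]); T=np.eye(4); T[:3,:3]=R.from_quat(o["eef_rot"]).as_matrix(); T[:3,3]=o["position"]
        W=T@M; A=W[:3,:3].T; t=-A@W[:3,3]
    else:
        A=cv2.Rodrigues(np.array(d["rvec"],float))[0]; t=np.array(d["tvec"],float).ravel()
    return d["image"],K,A,t
def ray(c,px):
    _,K,A,t=c; p=np.atleast_2d(np.array(px,float))
    v=np.c_[p,np.ones(len(p))]@np.linalg.inv(K).T@A
    return -A.T@t, v
def plane(c,px,z):
    o,v=ray(c,px); return o+v*((z-o[2])/v[:,2])[:,None]
def proj(c,P):
    _,K,A,t=c; q=(np.atleast_2d(P)@A.T+t)@K.T; return q[:,:2]/q[:,2:]
def tri(cs,pxs):
    M=np.zeros((3,3));b=np.zeros(3)
    for c,p in zip(cs,pxs):
        o,v=ray(c,p);v=v[0]/np.linalg.norm(v[0]);Q=np.eye(3)-np.outer(v,v);M+=Q;b+=Q@o
    return np.linalg.solve(M,b)
E
python3 - <<'E'
from h import *
for n in("scene","side","wrist"):
    c=cam(n); cv2.imwrite(f"pics/{n}0.png",c[0]); np.savez(f"{n}0.npz",i=c[0],K=c[1],A=c[2],t=c[3]); print(n,(-c[2].T@c[3]).round(3),c[1][0,0])
o=robot.get_obs();print({k:np.round(v,3) for k,v in o.items()})
a=cv2.imread("pics/scene0.png");b=cv2.imread("pics/side0.png")
E
```

```text
pics
scene [ 1.715 -0.236  1.039] 469.13784801465675
side [ 0.321 -0.901  1.077] 489.26421083493807
wrist [ 0.335 -0.532  0.374] 338.1515259777419
{'clock': np.float64(0.15), 'joint_positions': array([-1.229,  0.218,  1.615,  0.   ,  1.311, -0.112]), 'qd': array([ 0.   , -0.003, -0.005, -0.   ,  0.002, -0.001]), 'joint_torque': array([-0.0000e+00, -3.9745e+01, -3.0441e+01, -0.0000e+00,  6.0000e-03,
        0.0000e+00]), 'position': array([ 0.274, -0.561,  0.208]), 'eef_rot': array([ 0.974,  0.225, -0.   , -0.001]), 'contact_force': array([-0.323,  0.648, -0.157]), 'torque': array([ 0.033, -0.037, -0.031]), 'gripper_force': np.float64(0.0), 'width': np.float64(1.0)}
```

View pics/scene0.png

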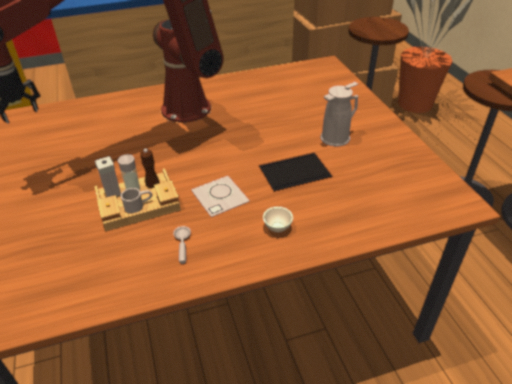

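View pics/side0.png

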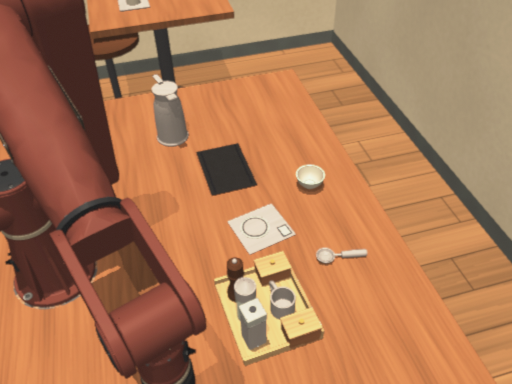

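View pics/wrist0.png

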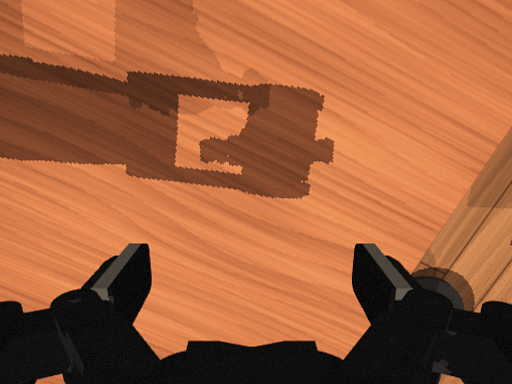

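The scene view shows canister lid (107,160), shaker (127,160), mill (148,153), cup (133,200), well (221,191), mat (295,171), jug (338,118), bowl (278,220) and spoon (182,245). In the side view they are canister (253,308), shaker (246,286), mill (235,263), cup (283,300), well (255,227) and mat (226,168). I'll get coarse positions from both views before looking closer with the wrist camera.

```bash
python3 - <<'E'
from h import *
L=lambda n:(lambda d:(d['i'],d['K'],d['A'],d['t']))(np.load(n+"0.npz"))
s,d=L("scene"),L("side")
for n,a,b in [("canister",(107,160),(253,308)),("shaker",(127,157),(246,284)),("mill",(148,152),(235,260)),("cup",(133,193),(283,297)),("well",(221,191),(255,227)),("jug",(338,90),(166,89)),("bowl",(278,215),(310,174))]:
    print(n,tri((s,d),(a,b)).round(3))
def sq(c,m,k):
    n,l,st,ce=cv2.connectedComponentsWithStats(m); best=[i for i in range(1,n) if st[i,4]>400]
    return [(i,st[i].tolist(),ce[i].round(1)) for i in best],l
for nm,c,roi in (("scene",s,(250,145,340,195)),("side",d,(190,135,265,200))):
    g=c[0].max(2).copy(); m=np.zeros_like(g); x0,y0,x1,y1=roi; m[y0:y1,x0:x1]=(g[y0:y1,x0:x1]<60)*255
    ct=max(cv2.findContours(m,0,2)[0],key=cv2.contourArea); q=cv2.approxPolyDP(ct,6,True)[:,0]
    P=plane(c,q,.005); print(nm,q.tolist(),P[:,:2].round(3).tolist())
    r=cv2.minAreaRect((plane(c,ct[:,0],.005)[:,:2]*1000).astype(np.float32)); print(r)
# caddy outer corners
print("caddy side", plane(d,[(215,288),(243,356),(320,328)],.026).round(3))
print("spoon",plane(s,[(182,232),(183,260)],.0).round(3))
E
```

```text
canister [ 0.459 -0.333  0.143]
shaker [ 0.462 -0.27   0.142]
mill [ 0.455 -0.2    0.143]
cup [ 0.549 -0.277  0.063]
well [0.56  0.005 0.003]
jug [0.402 0.485 0.206]
bowl [0.772 0.128 0.048]
scene [[329, 176], [313, 154], [261, 166], [274, 189]] [[0.605, 0.379], [0.471, 0.377], [0.476, 0.176], [0.608, 0.177]]
((540.1029052734375, 278.00811767578125), (137.62994384765625, 208.11012268066406), 1.3834097385406494)
side [[237, 145], [198, 153], [212, 193], [254, 184]] [[0.604, 0.377], [0.467, 0.374], [0.471, 0.173], [0.607, 0.174]]
((537.5748291015625, 274.7297058105469), (139.16751098632812, 207.94009399414062), 1.3117698431015015)
caddy side [[ 0.401 -0.186  0.026]
 [ 0.422 -0.384  0.026]
 [ 0.616 -0.367  0.026]]
spoon [[ 0.699 -0.154  0.   ]
 [ 0.809 -0.174  0.   ]]
```

Request:
{"fn": "send_rows", "kwargs": {"deltas": "0 0 -0.42 -7.1;0 0 -0.42 -7.1;0 0 -0.42 -7.1;0 0 -0.42 -7.1;0 0 -0.42 -7.1;0 0 -0.42 -7.1;0 0 -0.42 -7.1;0 0 -0.42 -7.1;0 0 -0.42 -7.1", "grip": 85.4}}

```text
clock: 0.9
position: [0.2739, -0.5614, 0.3609]
eef_rot: [0.706, 0.709, 0.0, -0.0]
contact_force: [0.7, -1.1, -0.7]
width: 0.997
gripper_force: 0.0
```

Request:
{"fn": "send_rows", "kwargs": {"deltas": "0.7 0.6 0 0;0.7 0.6 0 0;0.7 0.6 0 0;0.7 0.6 0 0;0.7 0.6 0 0;0.7 0.6 0 0;0.7 0.6 0 0;0.7 0.6 0 0;0.7 0.6 0 0;0 0 0 0;0 0 0 0"}}

```text
clock: 1.82
position: [0.4913, -0.3084, 0.3602]
eef_rot: [0.706, 0.708, -0.0, -0.0]
contact_force: [0.0, -0.3, 0.6]
width: 1.001
gripper_force: 0.0
```

```bash
python3 - <<'E'
from h import *
c=cam("wrist"); cv2.imwrite("pics/w1.png",c[0]); np.savez("w1.npz",i=c[0],K=c[1],A=c[2],t=c[3])
print((-c[2].T@c[3]).round(3),c[2].round(2).tolist()); print(np.round(robot.get_obs()["contact_force"],2))
E
```

```text
[ 0.492 -0.241  0.526] [[1.0, 0.0, -0.0], [0.0, -0.96, 0.27], [-0.0, -0.27, -0.96]]
[-0.13  0.26  0.53]
```

View pics/w1.png

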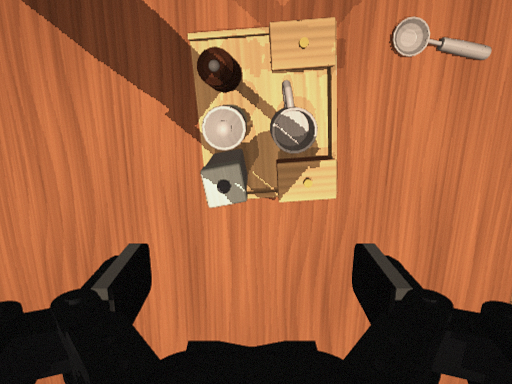

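The wrist view from above shows mill bead (214,66), shaker cone (223,127), canister knob (224,186), and cup rim centre (292,130) with its handle up at (288,90). I'll take a second wrist view for heights, then two of the saucer.

Request:
{"fn": "send_rows", "kwargs": {"deltas": "0.5 -0.9 0 0;0.5 -0.9 0 0;0 0 0 0;0 0 0 0;0 0 0 0"}}

```text
clock: 2.28
position: [0.4181, -0.2712, 0.3612]
eef_rot: [0.708, 0.706, -0.0, 0.001]
contact_force: [-0.6, 0.1, -0.1]
width: 0.999
gripper_force: 0.0
```

```bash
python3 - <<'E'
from h import *
c=cam("wrist"); cv2.imwrite("pics/w2.png",c[0]); np.savez("w2.npz",i=c[0],K=c[1],A=c[2],t=c[3])
E
```

Request:
{"fn": "send_rows", "kwargs": {"deltas": "0.7 0.7 0 0;0.7 0.7 0 0;0.7 0.7 0 0;0.7 0.7 0 0;0.7 0 0 0;0.7 0 0 0;0.7 0 0 0;0.3 0 0 0;0 0 0 0;0 0 0 0;0 0 0 0"}}

```text
clock: 3.25
position: [0.5313, -0.0636, 0.3608]
eef_rot: [0.708, 0.706, -0.0, 0.0]
contact_force: [0.9, -1.1, 0.4]
width: 1.001
gripper_force: 0.0
```

```bash
python3 - <<'E'
from h import *
c=cam("wrist"); cv2.imwrite("pics/w3.png",c[0]); np.savez("w3.npz",i=c[0],K=c[1],A=c[2],t=c[3])
a=np.load("w1.npz");b=np.load("w2.npz");
C=[b['i'][0:260,130:390],c[0][0:260,130:390]]
cv2.imwrite("pics/c23.png",cv2.resize(np.hstack(C),None,fx=1.5,fy=1.5,interpolation=2))
print((-c[2].T@c[3]).round(3))
E
```

```text
[0.532 0.004 0.526]
```

View pics/c23.png

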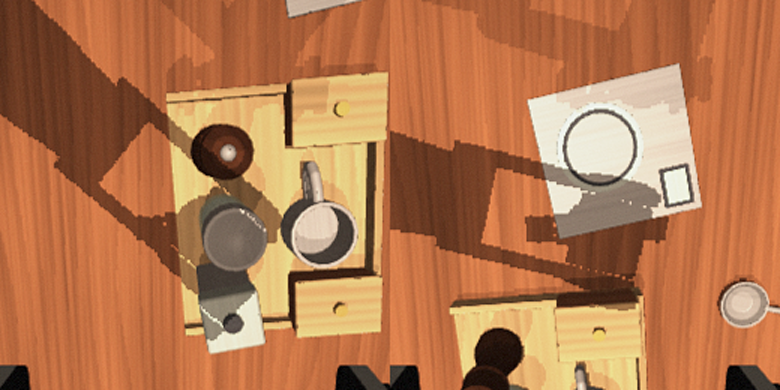

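The left crop (w2) shows the bead at (282,102), shaker cap at (286,158), knob at (285,215) and cup rim at (343,155). The right crop (w3) shows the well ring centred near (270,98). Next I'll refine these with contours.

```bash
cat >> h.py <<'E'
def load(n):
    d=np.load(n+".npz"); return d['i'],d['K'],d['A'],d['t']
def fitc(P):
    P=np.asarray(P)[:,:2]; s=np.linalg.lstsq(np.c_[2*P,np.ones(len(P))],(P**2).sum(1),rcond=None)[0]
    return s[:2],np.sqrt(s[2]+s[:2]@s[:2])
E
python3 - <<'E'
from h import *
w1,w2,w3=[load(n) for n in("w1","w2","w3")]
out=[]
# rough triangulation
for n,a,b in [("bead",(214,66),(282,102)),("cone",(223,127),(286,158)),("knob",(224,186),(285.3,215.3)),("cuprim",(292,130),(342.7,155.3))]:
    print(n,tri((w1,w2),(a,b)).round(4))
# well: dark ring pixels in w3
g=cv2.cvtColor(w3[0],6)
hsv=cv2.cvtColor(w3[0],40)
m=((hsv[...,1]<70)&(g>60)).astype(np.uint8)*255
x0,y0=270,98; M=np.zeros_like(g); cv2.circle(M,(x0,y0),34,255,-1)
ring=((g<110)&(M>0)&(hsv[...,1]<90)).astype(np.uint8)*255
ys,xs=np.nonzero(ring); P=plane(w3,np.c_[xs,ys],.004)
c0=plane(w3,[(270,98)],.004)[0]
for k in range(4):
    r=np.linalg.norm(P[:,:2]-c0[:2],axis=1); s=P[(r>.025)&(r<.046)]; cc,rr=fitc(s); c0=np.r_[cc,0]
print("well",cc.round(4),rr.round(4),len(s))
# canny-edges plus annulus circle fit on world planes
def circ(c,z,x,y,r,tol=.006,name=""):
    e=cv2.Canny(c[0],40,120); v,u=np.nonzero(e); P=plane(c,np.c_[u,v].astype(float),z)[:,:2]; cc=np.array([x,y])
    for k in range(8):
        d=np.linalg.norm(P-cc,axis=1); s=P[abs(d-r)<tol*(1 if k<3 else .5)]
        A=(s-cc)/np.linalg.norm(s-cc,axis=1)[:,None]; res=np.linalg.norm(s-cc,axis=1)-r
        cc=cc+np.linalg.lstsq(A,res,rcond=None)[0]
    print(name,cc.round(4),len(s))
for i,c in enumerate((w1,w2)):
    T=lambda p,q:tri((w1,w2),(p,q))
    t=T((223,127),(286,158)); circ(c,.136,t[0],t[1],.0255,name="shaker")
    t=T((292,130),(342.7,155.3)); circ(c,.065,t[0],t[1],.031,name="cup")
    t=T((214,66),(282,102)); circ(c,.138,t[0],t[1],.020,name="mill")
def crop(c,x,y,w,h): return cv2.resize(c[0][y:y+h,x:x+w],None,fx=5,fy=5,interpolation=2)
cv2.imwrite("pics/can.png",np.hstack([crop(w1,190,140,75,80),crop(w2,250,170,75,80)]))
print("caddy w2",plane(w2,np.array([(168,95),(186,335)])/1.5+[130,0],.026).round(3))
E
```

```text
bead [ 0.452  -0.2093  0.1484]
cone [ 0.4591 -0.2734  0.134 ]
knob [ 0.4593 -0.3415  0.1416]
cuprim [ 0.5476 -0.2841  0.0532]
well [0.5589 0.0018] 0.0351 294
shaker [ 0.4593 -0.2743] 235
cup [ 0.5474 -0.2831] 233
mill [ 0.4521 -0.209 ] 153
shaker [ 0.4592 -0.2747] 201
cup [ 0.5485 -0.2846] 179
mill [ 0.451  -0.2091] 135
caddy w2 [[ 0.406 -0.159  0.026]
 [ 0.422 -0.396  0.026]]
```

View pics/can.png

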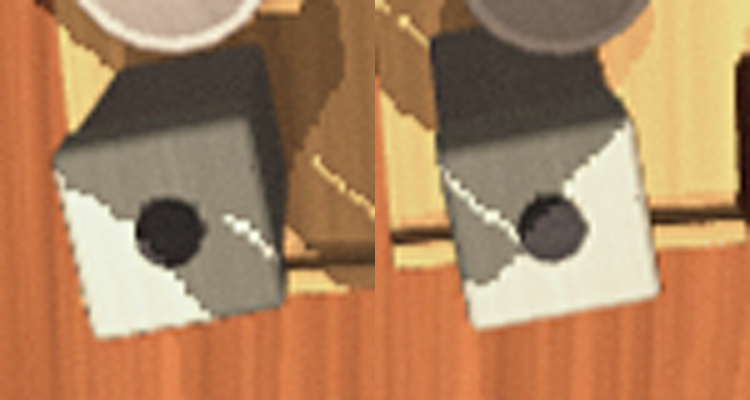

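The crops show the canister lid corners clearly, e.g. w1 (201.6,173), (239.6,163.4), (247,200), (209.6,207.6).

```bash
python3 - <<'E'
from h import *
w1,w2,w3=[load(n) for n in("w1","w2","w3")]
a=np.array([(58,163),(248,117),(285,300),(98,338)])/5+[190,140]
b=np.array([(65,153),(255,120),(283,293),(98,328)])/5+[250,170]
T=np.array([tri((w1,w2),(p,q)) for p,q in zip(a,b)]); print(T.round(4))
for c,p in((w1,a),(w2,b)):
    P=plane(c,p,.141)[:,:2]; e=np.roll(P,-1,0)-P
    print(P.mean(0).round(4),np.linalg.norm(e,axis=1).round(4),(np.degrees(np.arctan2(e[:,1],e[:,0]))%90).round(1))
h1=plane(w1,[(287,86)],.05)[0]; h2=plane(w2,[np.array((309,166))/1.5+[130,0]],.05)[0]
for h in(h1,h2): v=h[:2]-[.548,-.284]; print("handle",h.round(3),np.degrees(np.arctan2(v[1],v[0]))-90)
print(robot.get_obs()["position"])
E
```

```text
[[ 0.4323 -0.327   0.1305]
 [ 0.4776 -0.3151  0.14  ]
 [ 0.4861 -0.3595  0.1393]
 [ 0.4409 -0.3698  0.1367]]
[ 0.4598 -0.3417] [0.0456 0.045  0.0458 0.0436] [13.9 10.8 12.1 10.5]
[ 0.459  -0.3414] [0.0458 0.0448 0.046  0.0458] [10.  10.8 11.3 10.5]
handle [ 0.539 -0.226  0.05 ] 8.678230838643657
handle [ 0.535 -0.223  0.05 ] 11.76550351704553
[ 0.53119481 -0.06376025  0.36070981]
```

```bash
cat >> h.py <<'E'
def goto(x,y,z,yaw,frm=None):
    o=robot.get_obs(); A=R.from_quat(o["eef_rot"]).as_matrix(); p=np.array(o["position"])
    y0=np.degrees(np.arctan2(A[1,0],A[0,0]))
    d=np.array([x,y,z])-p; a=np.radians(yaw)
    t=[d[0]*np.cos(a)+d[1]*np.sin(a), d[0]*np.sin(a)-d[1]*np.cos(a), -d[2]]
    print("turn(first)",round(y0-yaw,2),"units",(np.array(t)/.04).round(3),"| pos",p.round(4),"yaw",round(y0,2),"F",np.round(o["contact_force"],1),"w",round(float(o["width"])*85.4,1),"gf",round(float(o["gripper_force"]),1),"t",round(float(o["clock"]),1))
E
python3 -c "
from h import *
goto(.4516,-.2091,.21,94)"
```

```text
turn(first) -4.2 units [-3.486 -2.238  3.768] | pos [ 0.5312 -0.0638  0.3607] yaw 89.8 F [ 0.1  1.  -0.6] w 85.3 gf 0.0 t 3.3
```

Request:
{"fn": "send_rows", "kwargs": {"deltas": "0 0 0 -4.2;-0.581 -0.373 0.3 0;-0.581 -0.373 0.3 0;-0.581 -0.373 0.3 0;-0.581 -0.373 0.3 0;-0.581 -0.373 0.3 0;-0.581 -0.373 0.3 0;0 0 0.6 0;0 0 0.6 0;0 0 0.75 0;0 0 0 0;0 0 0 0"}}

```text
clock: 4.3
position: [0.4498, -0.208, 0.2091]
eef_rot: [0.682, 0.731, -0.001, -0.002]
contact_force: [1.2, -0.3, 0.5]
width: 0.996
gripper_force: 0.0
```

```bash
python3 - <<'E'
from h import *
goto(.4516,-.2091,.1,94)
c=cam("wrist"); cv2.imwrite("pics/w4.png",c[0])
E
```

```text
turn(first) -0.01 units [-0.031  0.042  2.727] | pos [ 0.4498 -0.208   0.2091] yaw 93.99 F [ 1.2 -0.3  0.5] w 85.0 gf 0.0 t 4.3
```

View pics/w4.png

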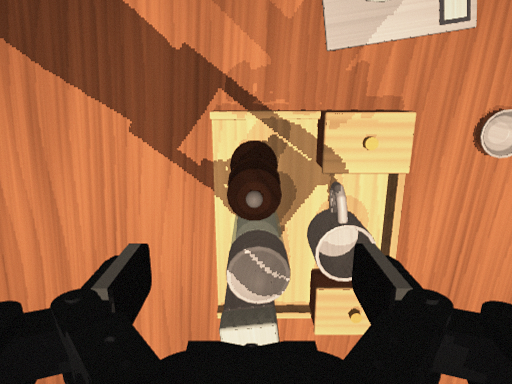

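The mill bead is at (254,199), on the fingers' midline (x≈253), so I'll descend and grip.

Request:
{"fn": "send_rows", "kwargs": {"deltas": "-0.03 0.04 0.6 0;0 0 0.6 0;0 0 0.6 0;0 0 0.5 0;0 0 0.42 0;0 0 0 0;0 0 0 0"}}

```text
clock: 4.93
position: [0.4542, -0.2095, 0.1034]
eef_rot: [0.681, 0.732, 0.0, 0.001]
contact_force: [0.1, -0.3, -0.1]
width: 0.998
gripper_force: 0.0
```

Request:
{"fn": "send_rows", "kwargs": {"deltas": "0 0 0 0;0 0 0 0;0 0 0 0;0 0 0 0;0 0 0 0;0 0 0 0;0 0 0 0;0 0 0 0;0 0 0 0;0 0 0 0;0 0 0 0;0 0 0 0", "grip": 0, "force": 35}}

```text
clock: 5.93
position: [0.4542, -0.2096, 0.1037]
eef_rot: [0.681, 0.732, 0.0, 0.001]
contact_force: [-2.2, -0.2, 7.1]
width: 0.446
gripper_force: 35.0
```

```bash
python3 - <<'E'
from h import *
goto(.537,.344,.17,94)
E
```

```text
turn(first) 0.11 units [13.662  3.031 -1.657] | pos [ 0.4542 -0.2096  0.1037] yaw 94.11 F [-2.2 -0.2  7.1] w 38.1 gf 35.0 t 5.9
```

Request:
{"fn": "send_rows", "kwargs": {"deltas": "0 0 -0.3 0;0 0 -0.5 0;0 0 -0.6 0;0 0 -0.6 0;0.4 0.1 0 0;0.7 0.15 0 0;0.76 0.17 0 0;0.76 0.17 0 0;0.76 0.17 0 0;0.76 0.17 0 0;0.76 0.17 0 0;0.76 0.17 0 0"}}

```text
clock: 6.93
position: [0.487, 0.0224, 0.1818]
eef_rot: [0.681, 0.732, -0.0, -0.0]
contact_force: [0.6, -0.7, -2.5]
width: 0.45
gripper_force: 36.0
```

Request:
{"fn": "send_rows", "kwargs": {"deltas": "0.76 0.17 0 0;0.76 0.17 0 0;0.76 0.17 0 0;0.76 0.17 0 0;0.76 0.17 0 0;0.76 0.17 0 0;0.76 0.17 0 0;0.76 0.17 0 0;0.7 0.15 0 0;0.5 0.1 0 0;0 0 0 0;0 0 0 0"}}

```text
clock: 7.93
position: [0.5303, 0.3163, 0.1814]
eef_rot: [0.68, 0.733, -0.001, -0.0]
contact_force: [0.2, -1.7, -2.5]
width: 0.445
gripper_force: 36.1
```

```bash
python3 - <<'E'
from h import *
goto(.537,.344,.0997,94)
c=cam("wrist"); cv2.imwrite("pics/w5.png",c[0])
E
```

```text
turn(first) 0.24 units [0.678 0.215 2.042] | pos [0.5303 0.3163 0.1814] yaw 94.24 F [ 0.2 -1.7 -2.5] w 38.0 gf 36.1 t 7.9
```

View pics/w5.png

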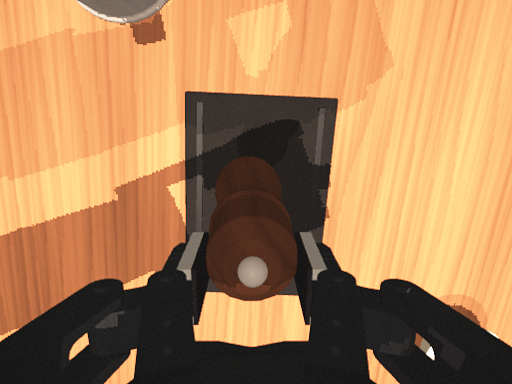

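The mill is held upright with its bead at (253,271), and the mat spans (186–338, 92–290). Now I'll lower it.

Request:
{"fn": "send_rows", "kwargs": {"deltas": "0.68 0.21 0 0;0 0 0.5 0;0 0 0.5 0;0 0 0.5 0;0 0 0.3 0;0 0 0.1 0;0 0 0.04 0;0 0 0 0;0 0 0 0;0 0 0 0"}}

```text
clock: 8.82
position: [0.5388, 0.3439, 0.1061]
eef_rot: [0.681, 0.732, 0.001, 0.001]
contact_force: [-0.1, -0.5, -1.4]
width: 0.442
gripper_force: 36.1
```

```bash
python3 - <<'E'
from h import *
goto(.537,.344,.0987,94)
E
```

```text
turn(first) 0.09 units [ 0.005 -0.045  0.186] | pos [0.5388 0.3439 0.1061] yaw 94.09 F [-0.1 -0.5 -1.4] w 37.7 gf 36.1 t 8.8
```

Request:
{"fn": "send_rows", "kwargs": {"deltas": "0 0 0.06 0;0 0 0.05 0;0 0 0 0;0 0 0 0"}}

```text
clock: 9.15
position: [0.5373, 0.3434, 0.0997]
eef_rot: [0.681, 0.732, -0.0, -0.0]
contact_force: [0.4, -0.2, -1.9]
width: 0.444
gripper_force: 36.0
```

Request:
{"fn": "send_rows", "kwargs": {"deltas": "0 0 0.05 0;0 0 0 0;0 0 0 0"}}

```text
clock: 9.4
position: [0.5379, 0.3443, 0.0994]
eef_rot: [0.681, 0.732, 0.001, -0.0]
contact_force: [-2.2, 2.1, 4.9]
width: 0.449
gripper_force: 36.8
```

Request:
{"fn": "send_rows", "kwargs": {"deltas": "0 0 0 0;0 0 0 0;0 0 0 0;0 0 0 0;0 0 0 0;0 0 0 0;0 0 0 0;0 0 0 0", "grip": 85.4}}

```text
clock: 10.07
position: [0.5376, 0.3434, 0.0978]
eef_rot: [0.681, 0.732, -0.0, 0.0]
contact_force: [-0.0, 0.0, 0.5]
width: 0.997
gripper_force: 0.0
```

Request:
{"fn": "send_rows", "kwargs": {"deltas": "0 0 -0.5 0;0 0 -0.8 0;0 0 -0.8 0;0 0 -0.6 0;0 0 0 0"}}

```text
clock: 10.48
position: [0.5416, 0.3455, 0.2139]
eef_rot: [0.681, 0.732, 0.006, 0.002]
contact_force: [1.2, 0.1, 1.7]
width: 1.001
gripper_force: 0.0
```

```bash
python3 - <<'E'
from h import *
goto(.4593,-.2745,.2,94)
E
```

```text
turn(first) 0.11 units [-15.319  -3.133   0.348] | pos [0.5416 0.3455 0.2139] yaw 94.11 F [1.2 0.1 1.7] w 85.5 gf 0.0 t 10.5
```

Request:
{"fn": "send_rows", "kwargs": {"deltas": "-0.76 -0.155 0 0;-0.76 -0.155 0 0;-0.76 -0.155 0 0;-0.76 -0.155 0 0;-0.76 -0.155 0 0;-0.76 -0.155 0 0;-0.76 -0.155 0 0;-0.76 -0.155 0 0;-0.76 -0.155 0 0;-0.76 -0.155 0 0;-0.76 -0.155 0 0;-0.76 -0.155 0 0"}}

```text
clock: 11.48
position: [0.4887, -0.027, 0.2054]
eef_rot: [0.681, 0.732, -0.0, -0.0]
contact_force: [-0.2, 0.1, 0.1]
width: 0.999
gripper_force: 0.0
```

Request:
{"fn": "send_rows", "kwargs": {"deltas": "-0.76 -0.155 0 0;-0.76 -0.155 0 0;-0.76 -0.155 0 0;-0.76 -0.155 0 0;-0.76 -0.155 0 0;-0.76 -0.155 0 0;-0.76 -0.155 0 0;-0.76 -0.155 0 0;0 0 0 0;0 0 0 0;0 0 0 0;0 0 0 0"}}

```text
clock: 12.48
position: [0.4573, -0.2706, 0.2054]
eef_rot: [0.681, 0.732, 0.0, -0.001]
contact_force: [-0.6, 0.2, 0.7]
width: 0.999
gripper_force: 0.0
```

```bash
python3 - <<'E'
from h import *
goto(.4593,-.2745,.095,94)
E
```

```text
turn(first) 0.16 units [-0.1    0.044  2.76 ] | pos [ 0.4573 -0.2706  0.2054] yaw 94.16 F [-0.6  0.2  0.7] w 85.3 gf 0.0 t 12.5
```

Request:
{"fn": "send_rows", "kwargs": {"deltas": "-0.1 0.05 0 0;0 0 0.6 0;0 0 0.6 0;0 0 0.6 0;0 0 0.5 0;0 0 0.4 0;0 0 0 0;0 0 0 0;0 0 0 0;0 0 0 0"}}

```text
clock: 13.32
position: [0.461, -0.2764, 0.0998]
eef_rot: [0.681, 0.732, 0.0, 0.002]
contact_force: [1.1, 0.2, 0.8]
width: 1.002
gripper_force: 0.0
```

Request:
{"fn": "send_rows", "kwargs": {"deltas": "0 0 0 0;0 0 0 0;0 0 0 0;0 0 0 0;0 0 0 0;0 0 0 0;0 0 0 0;0 0 0 0;0 0 0 0;0 0 0 0", "grip": 0}}

```text
clock: 14.15
position: [0.4602, -0.2763, 0.0991]
eef_rot: [0.681, 0.732, -0.0, 0.001]
contact_force: [-1.3, 0.3, 5.7]
width: 0.582
gripper_force: 36.4
```

```bash
python3 - <<'E'
from h import *
goto(.539,.276,.17,94)
E
```

```text
turn(first) 0.1 units [13.636  2.929 -1.772] | pos [ 0.4602 -0.2763  0.0991] yaw 94.1 F [-1.3  0.3  5.7] w 49.7 gf 36.4 t 14.2
```

Request:
{"fn": "send_rows", "kwargs": {"deltas": "0 0 -0.3 0;0 0 -0.5 0;0 0 -0.6 0;0 0 -0.6 0;0.4 0.1 0 0;0.7 0.15 0 0;0.76 0.16 0 0;0.76 0.16 0 0;0.76 0.16 0 0;0.76 0.16 0 0;0.76 0.16 0 0;0.76 0.16 0 0"}}

```text
clock: 15.15
position: [0.4909, -0.0447, 0.1775]
eef_rot: [0.681, 0.732, -0.0, -0.001]
contact_force: [0.3, 0.1, -2.2]
width: 0.58
gripper_force: 37.0
```

Request:
{"fn": "send_rows", "kwargs": {"deltas": "0.76 0.16 0 0;0.76 0.16 0 0;0.76 0.16 0 0;0.76 0.16 0 0;0.76 0.16 0 0;0.76 0.16 0 0;0.76 0.16 0 0;0.7 0.16 0 0;0.7 0.15 0 0;0.5 0.1 0 0;0 0 0 0;0 0 0 0"}}

```text
clock: 16.15
position: [0.5313, 0.2467, 0.1772]
eef_rot: [0.681, 0.733, -0.001, -0.0]
contact_force: [0.2, -0.4, -2.4]
width: 0.579
gripper_force: 37.1
```

```bash
python3 - <<'E'
from h import *
goto(.539,.276,.0951,94)
E
```

```text
turn(first) 0.23 units [0.716 0.243 2.052] | pos [0.5313 0.2467 0.1772] yaw 94.23 F [ 0.2 -0.4 -2.4] w 49.4 gf 37.1 t 16.1
```

Request:
{"fn": "send_rows", "kwargs": {"deltas": "0.7 0.21 0 0;0 0 0.5 0;0 0 0.5 0;0 0 0.5 0;0 0 0.3 0;0 0 0.1 0;0 0 0.08 0;0 0 0 0;0 0 0 0;0 0 0 0;0 0 0 0"}}

```text
clock: 17.07
position: [0.5395, 0.2749, 0.1001]
eef_rot: [0.681, 0.732, 0.001, 0.001]
contact_force: [0.5, -0.3, -2.2]
width: 0.577
gripper_force: 37.2
```

Request:
{"fn": "send_rows", "kwargs": {"deltas": "0 0 0.04 0;0 0 0 0;0 0 0 0"}}

```text
clock: 17.32
position: [0.5385, 0.2746, 0.0972]
eef_rot: [0.681, 0.732, 0.0, 0.0]
contact_force: [-0.1, 0.5, -2.9]
width: 0.576
gripper_force: 37.2
```

Request:
{"fn": "send_rows", "kwargs": {"deltas": "0 0 0.04 0;0 0 0 0;0 0 0 0"}}

```text
clock: 17.57
position: [0.5383, 0.2745, 0.0952]
eef_rot: [0.681, 0.732, -0.0, -0.0]
contact_force: [0.0, -0.3, -2.3]
width: 0.577
gripper_force: 37.2
```

Request:
{"fn": "send_rows", "kwargs": {"deltas": "0 0 0.04 0;0 0 0 0;0 0 0 0"}}

```text
clock: 17.82
position: [0.5387, 0.2747, 0.0942]
eef_rot: [0.681, 0.732, 0.0, 0.0]
contact_force: [-0.5, -0.6, -0.3]
width: 0.582
gripper_force: 37.2
```

Request:
{"fn": "send_rows", "kwargs": {"deltas": "0 0 0.01 0;0 0 0 0;0 0 0 0;0 0 0 0;0 0 0 0;0 0 0 0;0 0 0 0;0 0 0 0", "grip": 85.4}}

```text
clock: 18.48
position: [0.5385, 0.2746, 0.0935]
eef_rot: [0.681, 0.732, 0.0, 0.0]
contact_force: [0.6, -1.1, 0.1]
width: 1.0
gripper_force: 0.0
```

Request:
{"fn": "send_rows", "kwargs": {"deltas": "0 0 -0.5 0;0 0 -0.8 0;0 0 -0.8 0;0 0 -0.7 0;-0.4 -0.1 0 0;-0.76 -0.155 0 0;-0.76 -0.155 0 0;-0.76 -0.155 0 0;-0.76 -0.155 0 0;-0.76 -0.155 0 0;-0.76 -0.155 0 0;-0.76 -0.155 0 0"}}

```text
clock: 19.48
position: [0.5068, 0.0415, 0.2052]
eef_rot: [0.681, 0.732, -0.0, -0.0]
contact_force: [0.8, 0.3, 0.6]
width: 1.004
gripper_force: 0.0
```

Request:
{"fn": "send_rows", "kwargs": {"deltas": "-0.76 -0.155 0 0;-0.76 -0.155 0 0;-0.76 -0.155 0 0;-0.76 -0.155 0 0;-0.76 -0.155 0 0;-0.76 -0.155 0 0;-0.76 -0.155 0 0;-0.76 -0.155 0 0;-0.76 -0.155 0 0;-0.76 -0.155 0 0;-0.76 -0.155 0 0;-0.76 -0.155 0 0"}}

```text
clock: 20.48
position: [0.4586, -0.3277, 0.2051]
eef_rot: [0.681, 0.732, 0.0, -0.0]
contact_force: [0.4, -0.4, -0.3]
width: 1.001
gripper_force: 0.0
```

Request:
{"fn": "send_rows", "kwargs": {"deltas": "0 0 0 -7;0 0 0 0;0 0 0 0;0 0 0 0"}}

```text
clock: 20.82
position: [0.4592, -0.3254, 0.2051]
eef_rot: [0.636, 0.772, 0.0, -0.0]
contact_force: [-0.5, -0.0, -0.2]
width: 0.998
gripper_force: 0.0
```

```bash
python3 - <<'E'
from h import *
goto(.4595,-.3415,.104,101)
c=cam("wrist"); cv2.imwrite("pics/w6.png",c[0])
E
```

```text
turn(first) 0.0 units [-0.397 -0.07   2.527] | pos [ 0.4592 -0.3254  0.2051] yaw 101.0 F [-0.5 -0.  -0.2] w 85.2 gf 0.0 t 20.8
```

View pics/w6.png

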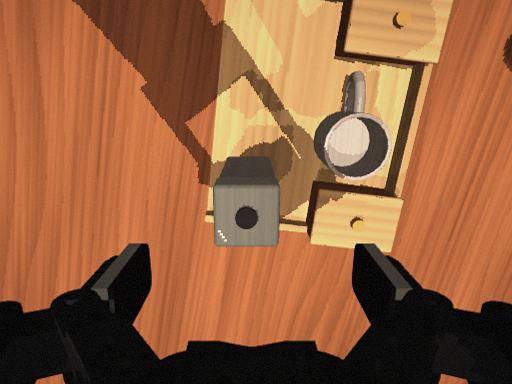

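The canister lid is square to the gripper, with its knob at (246,217). The −0.07 unit correction fits that offset, so I'll grasp.

Request:
{"fn": "send_rows", "kwargs": {"deltas": "-0.4 -0.09 0 0;0 0 0.6 0;0 0 0.6 0;0 0 0.6 0;0 0 0.4 0;0 0 0.28 0;0 0 0 0;0 0 0 0;0 0 0 0;0 0 0 0"}}

```text
clock: 21.7
position: [0.4602, -0.3437, 0.1082]
eef_rot: [0.635, 0.772, -0.0, 0.002]
contact_force: [0.6, -0.0, 0.0]
width: 1.002
gripper_force: 0.0
```

Request:
{"fn": "send_rows", "kwargs": {"deltas": "0 0 0 0;0 0 0 0;0 0 0 0;0 0 0 0;0 0 0 0;0 0 0 0;0 0 0 0;0 0 0 0;0 0 0 0;0 0 0 0", "grip": 0}}

```text
clock: 22.53
position: [0.4594, -0.3433, 0.1072]
eef_rot: [0.635, 0.772, -0.0, 0.001]
contact_force: [-0.9, 0.3, 6.2]
width: 0.552
gripper_force: 37.2
```

```bash
python3 - <<'E'
from h import *
goto(.541,.208,.17,101)
E
```

```text
turn(first) 0.1 units [13.139  4.633 -1.57 ] | pos [ 0.4594 -0.3433  0.1072] yaw 101.1 F [-0.9  0.3  6.2] w 47.2 gf 37.2 t 22.5
```

Request:
{"fn": "send_rows", "kwargs": {"deltas": "0 0 -0.3 0;0 0 -0.5 0;0 0 -0.6 0;0 0 -0.6 0;0.4 0.14 0 0;0.7 0.25 0 0;0.73 0.26 0 0;0.73 0.26 0 0;0.73 0.26 0 0;0.73 0.26 0 0;0.73 0.26 0 0;0.73 0.26 0 0"}}

```text
clock: 23.53
position: [0.4916, -0.1093, 0.1842]
eef_rot: [0.635, 0.772, -0.0, -0.002]
contact_force: [0.5, 0.1, -3.3]
width: 0.549
gripper_force: 37.0
```

Request:
{"fn": "send_rows", "kwargs": {"deltas": "0.73 0.26 0 0;0.73 0.26 0 0;0.73 0.26 0 0;0.73 0.26 0 0;0.73 0.26 0 0;0.73 0.26 0 0;0.73 0.26 0 0;0.7 0.25 0 0;0.7 0.2 0 0;0.5 0.1 0 0;0 0 0 0;0 0 0 0"}}

```text
clock: 24.53
position: [0.5301, 0.1823, 0.1842]
eef_rot: [0.634, 0.773, -0.002, -0.001]
contact_force: [-0.5, -0.2, -2.5]
width: 0.549
gripper_force: 37.0
```

```bash
python3 - <<'E'
from h import *
goto(.541,.207,.103,101)
E
```

```text
turn(first) 0.27 units [0.554 0.386 2.03 ] | pos [0.5301 0.1823 0.1842] yaw 101.27 F [-0.5 -0.2 -2.5] w 46.9 gf 37.0 t 24.5
```

Request:
{"fn": "send_rows", "kwargs": {"deltas": "0.53 0.34 0 0;0 0 0.5 0;0 0 0.5 0;0 0 0.5 0;0 0 0.3 0;0 0 0.15 0;0 0 0.1 0;0 0 0 0;0 0 0 0;0 0 0 0;0 0 0 0"}}

```text
clock: 25.45
position: [0.5427, 0.2046, 0.1057]
eef_rot: [0.635, 0.772, 0.001, 0.001]
contact_force: [-0.1, -0.9, -2.7]
width: 0.547
gripper_force: 37.2
```

Request:
{"fn": "send_rows", "kwargs": {"deltas": "0 0 0.04 0;0 0 0 0;0 0 0 0"}}

```text
clock: 25.7
position: [0.5417, 0.2044, 0.1029]
eef_rot: [0.635, 0.772, 0.0, 0.0]
contact_force: [-0.6, 0.3, -2.7]
width: 0.549
gripper_force: 37.2
```

Request:
{"fn": "send_rows", "kwargs": {"deltas": "0 0 0.03 0;0 0 0 0;0 0 0 0"}}

```text
clock: 25.95
position: [0.5419, 0.2045, 0.1022]
eef_rot: [0.635, 0.772, 0.0, 0.0]
contact_force: [-1.0, 0.1, 1.7]
width: 0.55
gripper_force: 37.7
```

Request:
{"fn": "send_rows", "kwargs": {"deltas": "0 0 0 0;0 0 0 0;0 0 0 0;0 0 0 0;0 0 0 0;0 0 0 0;0 0 0 0;0 0 0 0", "grip": 85.4}}

```text
clock: 26.62
position: [0.5417, 0.2043, 0.1015]
eef_rot: [0.635, 0.772, 0.0, 0.0]
contact_force: [-0.0, 0.3, 0.7]
width: 1.001
gripper_force: 0.0
```

Request:
{"fn": "send_rows", "kwargs": {"deltas": "0 0 -0.5 0;0 0 -0.8 0;0 0 -0.8 0;0 0 -0.7 0;-0.5 0 0 0;-0.8 0 0 0;-0.8 0 0 0;0 0 0 0;0 0 0 0;0 0 0 0"}}

```text
clock: 27.45
position: [0.5577, 0.1221, 0.2134]
eef_rot: [0.636, 0.772, 0.0, -0.0]
contact_force: [-0.8, -0.1, 0.6]
width: 0.999
gripper_force: 0.0
```

```bash
python3 - <<'E'
from h import *
goto(.548,-.32,.2,101)
c=cam("wrist"); cv2.imwrite("pics/w7.png",c[0]);np.savez("w7.npz",i=c[0],K=c[1],A=c[2],t=c[3])
E
```

```text
turn(first) 0.06 units [-10.804  -2.346   0.334] | pos [0.5577 0.1221 0.2134] yaw 101.06 F [-0.8 -0.1  0.6] w 85.3 gf 0.0 t 27.4
```

View pics/w7.png

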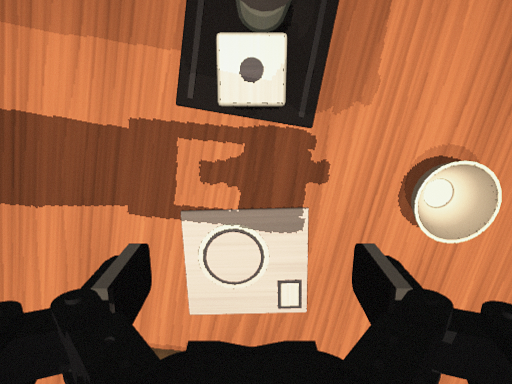

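The canister stands on the mat with its knob at (251,69), the shaker is behind it, and the well centre is at about (234,256). Next I'll re-measure the well and look at the cup.

Request:
{"fn": "send_rows", "kwargs": {"deltas": "-0.77 -0.168 0 0;-0.77 -0.168 0 0;-0.77 -0.168 0 0;-0.77 -0.168 0 0;-0.77 -0.168 0 0;-0.77 -0.168 0 0;-0.77 -0.168 0 0;-0.77 -0.168 0 0;-0.77 -0.168 0 0;-0.77 -0.168 0 0;-0.77 -0.168 0 0;-0.77 -0.168 0 0"}}

```text
clock: 28.5
position: [0.5502, -0.2563, 0.2133]
eef_rot: [0.635, 0.773, 0.0, -0.0]
contact_force: [0.7, -0.9, -0.0]
width: 0.997
gripper_force: 0.0
```

Request:
{"fn": "send_rows", "kwargs": {"deltas": "-0.77 -0.168 0 0;-0.77 -0.168 0 0;0 0 0 0;0 0 0 0;0 0 0 0;0 0 0 0"}}

```text
clock: 29.0
position: [0.5489, -0.3174, 0.2132]
eef_rot: [0.635, 0.773, 0.0, -0.001]
contact_force: [0.1, 0.0, 1.1]
width: 0.999
gripper_force: 0.0
```

```bash
python3 - <<'E'
from h import *
w=load("w7"); g=cv2.cvtColor(w[0],6); v,u=np.nonzero(g<100); P=plane(w,np.c_[u,v],.004)[:,:2]; cc=plane(w,[(234,256)],.004)[0,:2]
for k in range(5):
    d=np.linalg.norm(P-cc,axis=1); s=P[(d>.029)&(d<.041)]; cc,r=fitc(s)
print("well",cc.round(4),r.round(4),len(s), "tri", tri((load("w3"),w),((270,98),(234,256))).round(4))
c=cam("wrist"); cv2.imwrite("pics/w8.png",c[0]);np.savez("w8.npz",i=c[0],K=c[1],A=c[2],t=c[3])
goto(.548,-.284,.12,100)
E
```

```text
well [5.588e-01 3.000e-04] 0.0352 327 tri [0.5597 0.0023 0.0047]
turn(first) 1.22 units [0.828 0.123 2.334] | pos [ 0.5489 -0.3175  0.2134] yaw 101.22 F [-0.6 -0.4  0.1] w 85.5 gf 0.0 t 29.1
```

View pics/w8.png

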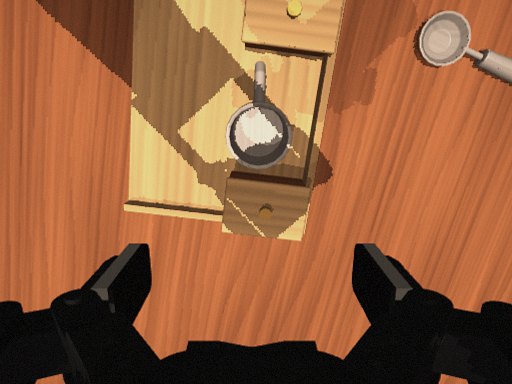

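Cup rim centre is at (258,134) and the handle points straight up, so the tool yaw is right.

```bash
python3 - <<'E'
from h import *
c=load("w8"); e=cv2.Canny(c[0],40,120); v,u=np.nonzero(e)
for z in (.065,):
    P=plane(c,np.c_[u,v].astype(float),z)[:,:2]; cc=plane(c,[(258,134)],z)[0,:2]; print(cc.round(4))
    for k in range(8):
        d=np.linalg.norm(P-cc,axis=1); s=P[abs(d-.031)<(.006 if k<3 else .003)]; q=s-cc; n=np.linalg.norm(q,axis=1)
        cc=cc+np.linalg.lstsq(q/n[:,None],n-.031,rcond=None)[0]
    print("cup",cc.round(4),len(s))
print(tri((load("w1"),c),((292,130),(258,134))).round(4))
goto(*cc,.12,101.2)
E
```

```text
[ 0.5483 -0.282 ]
cup [ 0.5498 -0.284 ] 336
[ 0.5494 -0.2853  0.0363]
turn(first) 0.02 units [0.817 0.183 2.334] | pos [ 0.5489 -0.3175  0.2134] yaw 101.22 F [-0.6 -0.4  0.1] w 85.5 gf 0.0 t 29.1
```

Request:
{"fn": "send_rows", "kwargs": {"deltas": "0.82 0.16 0 0;0 0 0.7 0;0 0 0.8 0;0 0 0.8 0;0 0 0.7 0;0 0 0.4 0;0 0 0 0;0 0 0 0;0 0 0 0"}}

```text
clock: 29.8
position: [0.5498, -0.2859, 0.0792]
eef_rot: [0.635, 0.773, 0.0, 0.001]
contact_force: [0.3, -0.4, 0.6]
width: 1.001
gripper_force: 0.0
```

```bash
python3 - <<'E'
from h import *
goto(.549,-.284,.028,101.2)
E
```

```text
turn(first) -0.04 units [ 0.051 -0.011  1.281] | pos [ 0.5498 -0.2859  0.0792] yaw 101.16 F [ 0.3 -0.4  0.6] w 85.5 gf 0.0 t 29.8
```

Request:
{"fn": "send_rows", "kwargs": {"deltas": "0.05 -0.01 0.3 0;0 0 0.4 0;0 0 0.4 0;0 0 0.15 0;0 0 0 0;0 0 0 0;0 0 0 0"}}

```text
clock: 30.38
position: [0.5487, -0.2847, 0.0289]
eef_rot: [0.635, 0.772, 0.0, 0.001]
contact_force: [0.3, -0.7, -0.0]
width: 0.999
gripper_force: 0.0
```

Request:
{"fn": "send_rows", "kwargs": {"deltas": "0 0 0 0;0 0 0 0;0 0 0 0;0 0 0 0;0 0 0 0;0 0 0 0;0 0 0 0;0 0 0 0;0 0 0 0", "grip": 0}}

```text
clock: 31.13
position: [0.5488, -0.2848, 0.0289]
eef_rot: [0.635, 0.772, 0.0, 0.001]
contact_force: [-0.1, 0.1, 5.6]
width: 0.694
gripper_force: 38.9
```

```bash
python3 - <<'E'
from h import *
goto(.5589,.0013,.09,101.2)
E
```

```text
turn(first) -0.1 units [ 6.966  1.638 -1.527] | pos [ 0.5488 -0.2848  0.0289] yaw 101.1 F [-0.1  0.1  5.6] w 59.3 gf 38.9 t 31.1
```

Request:
{"fn": "send_rows", "kwargs": {"deltas": "0 0 -0.3 0;0 0 -0.6 0;0 0 -0.7 0;0 0 -0.5 0;0.5 0.12 0 0;0.75 0.18 0 0;0.75 0.18 0 0;0.75 0.18 0 0;0.75 0.18 0 0;0.75 0.18 0 0;0.75 0.17 0 0;0.75 0.17 0 0"}}

```text
clock: 32.13
position: [0.5558, -0.0462, 0.1113]
eef_rot: [0.635, 0.772, -0.0, -0.001]
contact_force: [-0.4, 0.3, -1.7]
width: 0.701
gripper_force: 38.2
```

Request:
{"fn": "send_rows", "kwargs": {"deltas": "0.7 0.17 0 0;0.5 0.1 0 0;0 0 0 0;0 0 0 0;0 0 0 0"}}

```text
clock: 32.55
position: [0.5578, 0.0009, 0.1113]
eef_rot: [0.635, 0.772, -0.0, -0.0]
contact_force: [-0.2, -0.1, -1.5]
width: 0.692
gripper_force: 38.2
```

```bash
python3 - <<'E'
from h import *
goto(.5589,.0008,.0229,101.2)
c=cam("wrist"); cv2.imwrite("pics/w9.png",c[0])
E
```

```text
turn(first) -0.08 units [-0.008  0.027  2.211] | pos [0.5578 0.0009 0.1113] yaw 101.12 F [-0.2 -0.1 -1.5] w 59.1 gf 38.2 t 32.5
```

View pics/w9.png

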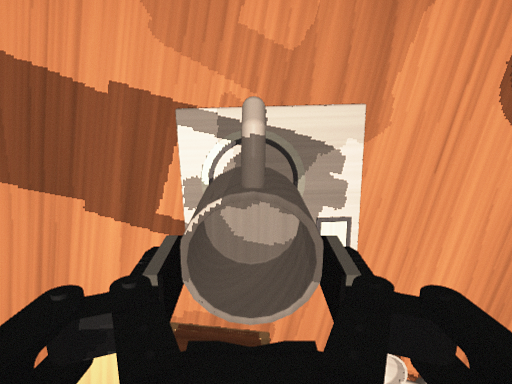

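The cup is held upright above the well, with its rim at (251,257) and the ring centred around (254,170). Now I'll lower it.

Request:
{"fn": "send_rows", "kwargs": {"deltas": "0 0.02 0.5 0;0 0 0.5 0;0 0 0.5 0;0 0 0.35 0;0 0 0.15 0;0 0 0 0;0 0 0 0;0 0 0 0;0 0 0 0"}}

```text
clock: 33.35
position: [0.5603, 0.0011, 0.033]
eef_rot: [0.636, 0.772, 0.001, 0.001]
contact_force: [-0.3, 0.1, -0.9]
width: 0.697
gripper_force: 38.2
```

Request:
{"fn": "send_rows", "kwargs": {"deltas": "0 0 0.1 0;0 0 0.04 0;0 0 0 0;0 0 0 0"}}

```text
clock: 33.68
position: [0.5588, 0.0016, 0.0258]
eef_rot: [0.635, 0.772, -0.0, -0.0]
contact_force: [-1.1, 0.7, -1.3]
width: 0.692
gripper_force: 38.2
```

Request:
{"fn": "send_rows", "kwargs": {"deltas": "0 0 0.04 0;0 0 0 0;0 0 0 0"}}

```text
clock: 33.93
position: [0.5588, 0.0015, 0.0242]
eef_rot: [0.635, 0.772, -0.0, -0.0]
contact_force: [-0.0, 0.1, -0.6]
width: 0.694
gripper_force: 38.2
```

Request:
{"fn": "send_rows", "kwargs": {"deltas": "0 0 0.03 0;0 0 0 0;0 0 0 0"}}

```text
clock: 34.18
position: [0.5589, 0.0015, 0.023]
eef_rot: [0.635, 0.772, -0.0, -0.0]
contact_force: [-1.6, 0.7, -0.4]
width: 0.693
gripper_force: 38.2
```

Request:
{"fn": "send_rows", "kwargs": {"deltas": "0 0 0.02 0;0 0 0 0;0 0 0 0"}}

```text
clock: 34.43
position: [0.559, 0.0015, 0.023]
eef_rot: [0.635, 0.772, -0.0, -0.0]
contact_force: [-2.3, 0.8, 5.0]
width: 0.694
gripper_force: 38.8
```

Request:
{"fn": "send_rows", "kwargs": {"deltas": "0 0 0 0;0 0 0 0;0 0 0 0;0 0 0 0;0 0 0 0;0 0 0 0;0 0 0 0;0 0 0 0", "grip": 85.4}}

```text
clock: 35.1
position: [0.559, 0.0015, 0.0223]
eef_rot: [0.635, 0.772, 0.0, -0.0]
contact_force: [0.4, 0.5, 0.6]
width: 1.002
gripper_force: 0.0
```

Request:
{"fn": "send_rows", "kwargs": {"deltas": "0 0 -0.4 0;0 0 -0.8 0;0 0 -0.9 0;0 0 -0.9 0;0 0 -0.9 0;0 0 -0.9 0;0 0 0 0;0 0 0 0;0 0 0 0;0 0 0 0"}}

```text
clock: 35.93
position: [0.5575, 0.0017, 0.2121]
eef_rot: [0.635, 0.772, -0.001, -0.002]
contact_force: [-0.3, 0.1, -0.9]
width: 0.999
gripper_force: 0.0
```

```bash
python3 - <<'E'
from h import *
goto(.5417,.2045,.215,101.1)
c=cam("wrist"); cv2.imwrite("pics/w10.png",c[0]);np.savez("w10.npz",i=c[0],K=c[1],A=c[2],t=c[3])
E
```

```text
turn(first) -0.0 units [ 5.052  0.589 -0.072] | pos [0.5575 0.0017 0.2121] yaw 101.1 F [-0.3  0.1 -0.9] w 85.3 gf 0.0 t 35.9
```

View pics/w10.png

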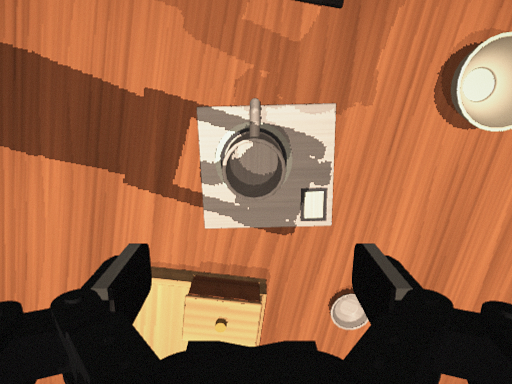

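The cup stands centred in the well, with its rim at (254,160) inside the ring. Now the canister goes back.

Request:
{"fn": "send_rows", "kwargs": {"deltas": "0.72 0.084 0 0;0.72 0.084 0 0;0.72 0.084 0 0;0.72 0.084 0 0;0.72 0.084 0 0;0.72 0.084 0 0;0.72 0.084 0 0;0 0 0 0;0 0 0 0;0 0 0 0;0 0 0 0"}}

```text
clock: 36.9
position: [0.5428, 0.2028, 0.2132]
eef_rot: [0.636, 0.772, -0.001, -0.0]
contact_force: [0.3, 0.3, -0.7]
width: 1.0
gripper_force: 0.0
```

```bash
python3 - <<'E'
from h import *
goto(.5417,.2045,.1015,101.1)
E
```

```text
turn(first) -0.05 units [ 0.048 -0.019  2.793] | pos [0.5428 0.2028 0.2132] yaw 101.05 F [ 0.3  0.3 -0.7] w 85.4 gf 0.0 t 36.9
```

Request:
{"fn": "send_rows", "kwargs": {"deltas": "0.04 -0.02 0.6 0;0 0 0.6 0;0 0 0.6 0;0 0 0.5 0;0 0 0.4 0;0 0 0.08 0;0 0 0 0;0 0 0 0;0 0 0 0"}}

```text
clock: 37.65
position: [0.5436, 0.2051, 0.1048]
eef_rot: [0.636, 0.772, 0.001, 0.001]
contact_force: [0.2, 0.3, 0.2]
width: 1.0
gripper_force: 0.0
```

Request:
{"fn": "send_rows", "kwargs": {"deltas": "0 0 0 0;0 0 0 0;0 0 0 0;0 0 0 0;0 0 0 0;0 0 0 0;0 0 0 0;0 0 0 0;0 0 0 0;0 0 0 0", "grip": 0}}

```text
clock: 38.48
position: [0.5427, 0.2054, 0.1043]
eef_rot: [0.635, 0.772, 0.0, 0.0]
contact_force: [-1.4, -1.1, 5.5]
width: 0.547
gripper_force: 36.9
```

```bash
python3 - <<'E'
from h import *
goto(.4596,-.3433,.18,101.1)
E
```

```text
turn(first) 0.01 units [-13.062  -4.68   -1.893] | pos [0.5427 0.2054 0.1043] yaw 101.11 F [-1.4 -1.1  5.5] w 46.7 gf 36.9 t 38.5
```

Request:
{"fn": "send_rows", "kwargs": {"deltas": "0 0 -0.3 0;0 0 -0.6 0;0 0 -0.8 0;0 0 -0.7 0;-0.4 -0.14 0 0;-0.7 -0.25 0 0;-0.73 -0.26 0 0;-0.73 -0.26 0 0;-0.73 -0.26 0 0;-0.73 -0.26 0 0;-0.73 -0.26 0 0;-0.73 -0.26 0 0"}}

```text
clock: 39.48
position: [0.5065, -0.026, 0.1984]
eef_rot: [0.635, 0.772, -0.0, -0.001]
contact_force: [0.3, -0.3, -2.8]
width: 0.547
gripper_force: 37.1
```

Request:
{"fn": "send_rows", "kwargs": {"deltas": "-0.73 -0.26 0 0;-0.73 -0.26 0 0;-0.73 -0.26 0 0;-0.73 -0.26 0 0;-0.73 -0.26 0 0;-0.73 -0.26 0 0;-0.73 -0.26 0 0;-0.73 -0.26 0 0;-0.7 -0.25 0 0;-0.5 -0.2 0 0;0 0 0 0;0 0 0 0"}}

```text
clock: 40.48
position: [0.4618, -0.3212, 0.1983]
eef_rot: [0.636, 0.771, 0.0, -0.001]
contact_force: [-0.5, 0.5, -2.8]
width: 0.547
gripper_force: 37.2
```

```bash
python3 - <<'E'
from h import *
goto(.4595,-.3424,.109,101.1)
E
```

```text
turn(first) -0.14 units [-0.51  -0.158  2.232] | pos [ 0.4618 -0.3212  0.1983] yaw 100.96 F [-0.5  0.5 -2.8] w 46.7 gf 37.2 t 40.5
```

Request:
{"fn": "send_rows", "kwargs": {"deltas": "-0.5 -0.15 0 0;0 0 0.5 0;0 0 0.6 0;0 0 0.5 0;0 0 0.3 0;0 0 0.15 0;0 0 0 0;0 0 0 0;0 0 0 0;0 0 0 0"}}

```text
clock: 41.32
position: [0.4618, -0.3423, 0.1189]
eef_rot: [0.635, 0.772, -0.0, 0.002]
contact_force: [0.6, 0.2, -2.5]
width: 0.545
gripper_force: 37.2
```

```bash
python3 - <<'E'
from h import *
goto(.4595,-.3424,.109,101.1)
E
```

```text
turn(first) 0.01 units [ 0.009 -0.056  0.249] | pos [ 0.4618 -0.3423  0.1189] yaw 101.11 F [ 0.6  0.2 -2.5] w 46.6 gf 37.2 t 41.3
```

Request:
{"fn": "send_rows", "kwargs": {"deltas": "0 -0.03 0.1 0;0 0 0.1 0;0 0 0 0;0 0 0 0;0 0 0 0"}}

```text
clock: 41.73
position: [0.4597, -0.342, 0.1094]
eef_rot: [0.635, 0.772, -0.0, 0.0]
contact_force: [0.8, -1.2, -1.3]
width: 0.548
gripper_force: 37.3
```

Request:
{"fn": "send_rows", "kwargs": {"deltas": "0 -0.01 0.03 0;0 0 0 0;0 0 0 0"}}

```text
clock: 41.98
position: [0.4598, -0.3426, 0.1093]
eef_rot: [0.635, 0.772, -0.0, 0.001]
contact_force: [-0.1, 0.7, 4.0]
width: 0.548
gripper_force: 37.9
```

Request:
{"fn": "send_rows", "kwargs": {"deltas": "0 0 0.02 0;0 0 0 0;0 0 0 0"}}

```text
clock: 42.23
position: [0.4598, -0.3428, 0.1092]
eef_rot: [0.635, 0.772, -0.0, 0.001]
contact_force: [-1.7, 2.1, 8.3]
width: 0.549
gripper_force: 38.3
```

Request:
{"fn": "send_rows", "kwargs": {"deltas": "0 0 0 0;0 0 0 0;0 0 0 0;0 0 0 0;0 0 0 0;0 0 0 0;0 0 0 0;0 0 0 0", "grip": 85.4}}

```text
clock: 42.9
position: [0.4591, -0.3417, 0.107]
eef_rot: [0.635, 0.772, 0.0, -0.0]
contact_force: [-0.2, -0.3, -0.2]
width: 1.001
gripper_force: 0.0
```

Request:
{"fn": "send_rows", "kwargs": {"deltas": "0 0 -0.4 0;0 0 -0.8 0;0 0 -0.8 0;0 0 -0.7 0;0 0 0 7.1;0 0 0 0;0 0 0 0"}}

```text
clock: 43.48
position: [0.4589, -0.3416, 0.215]
eef_rot: [0.681, 0.732, -0.0, -0.0]
contact_force: [-1.1, -1.0, -0.7]
width: 0.998
gripper_force: 0.0
```

```bash
python3 - <<'E'
from h import *
goto(.5386,.2746,.21,94.1)
E
```

```text
turn(first) 0.06 units [15.222  3.089  0.124] | pos [ 0.4589 -0.3416  0.215 ] yaw 94.16 F [-1.1 -1.  -0.7] w 85.2 gf 0.0 t 43.5
```

Request:
{"fn": "send_rows", "kwargs": {"deltas": "0.76 0.155 0 0;0.76 0.155 0 0;0.76 0.155 0 0;0.76 0.155 0 0;0.76 0.155 0 0;0.76 0.155 0 0;0.76 0.155 0 0;0.76 0.155 0 0;0.76 0.155 0 0;0.76 0.155 0 0;0.76 0.155 0 0;0.76 0.155 0 0"}}

```text
clock: 44.48
position: [0.5063, 0.029, 0.2129]
eef_rot: [0.681, 0.732, -0.001, -0.002]
contact_force: [1.2, -0.3, 0.1]
width: 1.0
gripper_force: 0.0
```

Request:
{"fn": "send_rows", "kwargs": {"deltas": "0.76 0.155 0 0;0.76 0.155 0 0;0.76 0.155 0 0;0.76 0.155 0 0;0.76 0.155 0 0;0.76 0.155 0 0;0.76 0.155 0 0;0.76 0.155 0 0;0 0 0 0;0 0 0 0;0 0 0 0;0 0 0 0"}}

```text
clock: 45.48
position: [0.5397, 0.2721, 0.2139]
eef_rot: [0.682, 0.731, -0.001, -0.0]
contact_force: [0.2, -0.2, -0.3]
width: 0.999
gripper_force: 0.0
```

```bash
python3 - <<'E'
from h import *
goto(.5386,.2746,.094,94.1)
E
```

```text
turn(first) -0.1 units [ 0.063 -0.022  2.997] | pos [0.5397 0.2721 0.2139] yaw 94.0 F [ 0.2 -0.2 -0.3] w 85.4 gf 0.0 t 45.5
```

Request:
{"fn": "send_rows", "kwargs": {"deltas": "0.06 -0.03 0.6 0;0 0 0.6 0;0 0 0.6 0;0 0 0.6 0;0 0 0.4 0;0 0 0.17 0;0 0 0 0;0 0 0 0;0 0 0 0"}}

```text
clock: 46.23
position: [0.5404, 0.2757, 0.0981]
eef_rot: [0.682, 0.731, 0.001, 0.001]
contact_force: [0.9, 0.5, 1.3]
width: 0.999
gripper_force: 0.0
```

Request:
{"fn": "send_rows", "kwargs": {"deltas": "0 0 0 0;0 0 0 0;0 0 0 0;0 0 0 0;0 0 0 0;0 0 0 0;0 0 0 0;0 0 0 0;0 0 0 0;0 0 0 0", "grip": 0}}

```text
clock: 47.07
position: [0.5397, 0.2762, 0.0978]
eef_rot: [0.682, 0.731, 0.001, 0.0]
contact_force: [-1.9, 0.0, 6.2]
width: 0.576
gripper_force: 36.1
```

```bash
python3 - <<'E'
from h import *
goto(.4600,-.2763,.18,94.1)
E
```

```text
turn(first) -0.09 units [-13.634  -2.976  -2.054] | pos [0.5397 0.2762 0.0978] yaw 94.01 F [-1.9  0.   6.2] w 49.1 gf 36.1 t 47.1
```

Request:
{"fn": "send_rows", "kwargs": {"deltas": "0 0 -0.3 0;0 0 -0.6 0;0 0 -0.8 0;0 0 -0.7 0;-0.4 -0.1 0 0;-0.7 -0.15 0 0;-0.76 -0.165 0 0;-0.76 -0.165 0 0;-0.76 -0.165 0 0;-0.76 -0.165 0 0;-0.76 -0.165 0 0;-0.76 -0.165 0 0"}}

```text
clock: 48.07
position: [0.5034, 0.0446, 0.1909]
eef_rot: [0.682, 0.731, -0.001, -0.001]
contact_force: [0.5, -0.9, -2.3]
width: 0.575
gripper_force: 37.0
```

Request:
{"fn": "send_rows", "kwargs": {"deltas": "-0.76 -0.165 0 0;-0.76 -0.165 0 0;-0.76 -0.165 0 0;-0.76 -0.165 0 0;-0.76 -0.165 0 0;-0.76 -0.165 0 0;-0.76 -0.165 0 0;-0.76 -0.165 0 0;-0.7 -0.15 0 0;-0.5 -0.1 0 0;0 0 0 0;0 0 0 0"}}

```text
clock: 49.07
position: [0.4615, -0.249, 0.191]
eef_rot: [0.683, 0.73, -0.0, -0.001]
contact_force: [-0.5, 0.0, -2.2]
width: 0.578
gripper_force: 37.0
```

```bash
python3 - <<'E'
from h import *
goto(.46,-.2747,.1028,94)
E
```

```text
turn(first) -0.16 units [-0.638 -0.081  2.205] | pos [ 0.4615 -0.249   0.191 ] yaw 93.84 F [-0.5  0.  -2.2] w 49.4 gf 37.0 t 49.1
```

Request:
{"fn": "send_rows", "kwargs": {"deltas": "-0.62 -0.09 0 0;0 0 0.5 0;0 0 0.6 0;0 0 0.5 0;0 0 0.3 0;0 0 0.15 0;0 0 0 0;0 0 0 0;0 0 0 0;0 0 0 0"}}

```text
clock: 49.9
position: [0.4623, -0.2742, 0.112]
eef_rot: [0.682, 0.731, 0.0, 0.002]
contact_force: [0.1, 0.4, -1.8]
width: 0.573
gripper_force: 36.9
```

```bash
python3 - <<'E'
from h import *
goto(.46,-.2747,.1028,94)
E
```

```text
turn(first) 0.02 units [-0.009 -0.058  0.229] | pos [ 0.4623 -0.2742  0.112 ] yaw 94.02 F [ 0.1  0.4 -1.8] w 49.0 gf 36.9 t 49.9
```

Request:
{"fn": "send_rows", "kwargs": {"deltas": "0 -0.03 0.1 0;0 0 0.08 0;0 0 0 0;0 0 0 0;0 0 0 0"}}

```text
clock: 50.32
position: [0.4598, -0.2735, 0.103]
eef_rot: [0.682, 0.731, -0.0, -0.0]
contact_force: [0.1, -0.0, -2.1]
width: 0.571
gripper_force: 37.0
```

Request:
{"fn": "send_rows", "kwargs": {"deltas": "0 0 0.04 0;0 0 0 0;0 0 0 0"}}

```text
clock: 50.57
position: [0.4601, -0.2743, 0.1029]
eef_rot: [0.682, 0.731, -0.0, 0.0]
contact_force: [-2.7, -0.3, 4.8]
width: 0.579
gripper_force: 37.6
```

Request:
{"fn": "send_rows", "kwargs": {"deltas": "0 0 0.02 0;0 0 0 0;0 0 0 0"}}

```text
clock: 50.82
position: [0.4602, -0.2746, 0.1029]
eef_rot: [0.682, 0.731, -0.001, 0.001]
contact_force: [-4.2, 1.8, 7.6]
width: 0.578
gripper_force: 38.0
```

Down. Next I'll release the shaker and go for the mill.

Request:
{"fn": "send_rows", "kwargs": {"deltas": "0 0 0 0;0 0 0 0;0 0 0 0;0 0 0 0;0 0 0 0;0 0 0 0;0 0 0 0;0 0 0 0", "grip": 85.4}}

```text
clock: 51.48
position: [0.4599, -0.2735, 0.1006]
eef_rot: [0.682, 0.731, -0.0, -0.0]
contact_force: [1.3, -0.3, -0.1]
width: 0.998
gripper_force: 0.0
```

Request:
{"fn": "send_rows", "kwargs": {"deltas": "0 0 -0.4 0;0 0 -0.8 0;0 0 -0.8 0;0 0 -0.8 0;0.76 0.16 0 0;0.76 0.16 0 0;0.76 0.16 0 0;0.76 0.16 0 0;0.76 0.16 0 0;0.76 0.16 0 0;0.76 0.16 0 0;0.76 0.16 0 0"}}

```text
clock: 52.48
position: [0.494, -0.0259, 0.2128]
eef_rot: [0.682, 0.731, 0.0, 0.0]
contact_force: [0.5, -0.4, -0.6]
width: 1.001
gripper_force: 0.0
```

Request:
{"fn": "send_rows", "kwargs": {"deltas": "0.76 0.16 0 0;0.76 0.16 0 0;0.76 0.16 0 0;0.76 0.16 0 0;0.76 0.16 0 0;0.76 0.16 0 0;0.76 0.16 0 0;0.76 0.16 0 0;0.76 0.16 0 0;0 0 0 0;0 0 0 0;0 0 0 0"}}

```text
clock: 53.48
position: [0.5321, 0.2492, 0.2123]
eef_rot: [0.682, 0.732, -0.001, 0.0]
contact_force: [0.7, -0.6, 0.5]
width: 0.998
gripper_force: 0.0
```

```bash
python3 - <<'E'
from h import *
goto(.5377,.3436,.0985,94.1)
E
```

```text
turn(first) -0.07 units [2.343 0.308 2.846] | pos [0.5321 0.2492 0.2123] yaw 94.03 F [ 0.7 -0.6  0.5] w 85.3 gf 0.0 t 53.5
```

Request:
{"fn": "send_rows", "kwargs": {"deltas": "0.78 0.1 0 0;0.78 0.1 0 0;0.74 0.07 0 0;0 0 0 0;0 0 0.6 0;0 0 0.6 0;0 0 0.6 0;0 0 0.4 0;0 0 0 0;0 0 0 0;0 0 0 0"}}

```text
clock: 54.4
position: [0.5378, 0.3415, 0.1261]
eef_rot: [0.682, 0.731, 0.001, 0.0]
contact_force: [0.8, -0.4, -0.3]
width: 1.001
gripper_force: 0.0
```

```bash
python3 - <<'E'
from h import *
goto(.5377,.3436,.0985,94.1)
E
```

```text
turn(first) -0.17 units [0.053 0.    0.691] | pos [0.5378 0.3415 0.1261] yaw 93.93 F [ 0.8 -0.4 -0.3] w 85.5 gf 0.0 t 54.4
```

Request:
{"fn": "send_rows", "kwargs": {"deltas": "0.05 0 0.4 0;0 0 0.27 0;0 0 0 0;0 0 0 0;0 0 0 0"}}

```text
clock: 54.82
position: [0.5371, 0.3442, 0.0988]
eef_rot: [0.682, 0.731, 0.001, 0.0]
contact_force: [0.8, 0.5, 0.7]
width: 1.0
gripper_force: 0.0
```

Request:
{"fn": "send_rows", "kwargs": {"deltas": "0 0 0 0;0 0 0 0;0 0 0 0;0 0 0 0;0 0 0 0;0 0 0 0;0 0 0 0;0 0 0 0;0 0 0 0;0 0 0 0;0 0 0 0;0 0 0 0", "grip": 0}}

```text
clock: 55.82
position: [0.5369, 0.3444, 0.0987]
eef_rot: [0.682, 0.731, 0.0, 0.0]
contact_force: [-2.3, -0.2, 4.9]
width: 0.443
gripper_force: 35.5
```

```bash
python3 - <<'E'
from h import *
goto(.4525,-.2095,.19,94)
E
```

```text
turn(first) 0.0 units [-13.666  -3.071  -2.283] | pos [0.5369 0.3444 0.0987] yaw 94.0 F [-2.3 -0.2  4.9] w 37.8 gf 35.5 t 55.8
```

Request:
{"fn": "send_rows", "kwargs": {"deltas": "0 0 -0.3 0;0 0 -0.6 0;0 0 -0.8 0;0 0 -0.7 0;-0.4 -0.1 0 0;-0.7 -0.15 0 0;-0.76 -0.17 0 0;-0.76 -0.17 0 0;-0.76 -0.17 0 0;-0.76 -0.17 0 0;-0.76 -0.17 0 0;-0.76 -0.17 0 0"}}

```text
clock: 56.82
position: [0.5005, 0.1131, 0.193]
eef_rot: [0.682, 0.731, -0.001, -0.0]
contact_force: [0.8, -0.4, -1.9]
width: 0.445
gripper_force: 36.0
```

Request:
{"fn": "send_rows", "kwargs": {"deltas": "-0.76 -0.17 0 0;-0.76 -0.17 0 0;-0.76 -0.17 0 0;-0.76 -0.17 0 0;-0.76 -0.17 0 0;-0.76 -0.17 0 0;-0.76 -0.17 0 0;-0.76 -0.17 0 0;-0.7 -0.16 0 0;-0.5 -0.1 0 0;0 0 0 0;0 0 0 0"}}

```text
clock: 57.82
position: [0.4565, -0.1808, 0.1932]
eef_rot: [0.683, 0.73, 0.0, -0.001]
contact_force: [-0.4, 1.3, -2.6]
width: 0.447
gripper_force: 35.9
```

```bash
python3 - <<'E'
from h import *
goto(.4525,-.2095,.104,94)
E
```

```text
turn(first) -0.16 units [-0.708 -0.151  2.229] | pos [ 0.4565 -0.1808  0.1932] yaw 93.84 F [-0.4  1.3 -2.6] w 38.2 gf 35.9 t 57.8
```

Request:
{"fn": "send_rows", "kwargs": {"deltas": "-0.68 -0.15 0 0;0 0 0.5 0;0 0 0.6 0;0 0 0.5 0;0 0 0.3 0;0 0 0.15 0;0 0 0 0;0 0 0 0;0 0 0 0;0 0 0 0"}}

```text
clock: 58.65
position: [0.4546, -0.2084, 0.1135]
eef_rot: [0.682, 0.731, 0.0, 0.002]
contact_force: [-0.2, -0.5, -2.2]
width: 0.448
gripper_force: 36.1
```

```bash
python3 - <<'E'
from h import *
goto(.4525,-.2095,.104,94)
E
```

```text
turn(first) 0.02 units [-0.023 -0.054  0.237] | pos [ 0.4546 -0.2084  0.1135] yaw 94.02 F [-0.2 -0.5 -2.2] w 38.2 gf 36.1 t 58.6
```

Request:
{"fn": "send_rows", "kwargs": {"deltas": "-0.03 -0.03 0.1 0;0 0 0.08 0;0 0 0 0;0 0 0 0;0 0 0 0"}}

```text
clock: 59.07
position: [0.452, -0.2091, 0.1046]
eef_rot: [0.682, 0.731, -0.0, -0.0]
contact_force: [0.4, 0.8, -2.5]
width: 0.451
gripper_force: 36.1
```

Request:
{"fn": "send_rows", "kwargs": {"deltas": "0 0 0.04 0;0 0 0 0;0 0 0 0"}}

```text
clock: 59.32
position: [0.4527, -0.2099, 0.1042]
eef_rot: [0.682, 0.731, -0.0, 0.001]
contact_force: [-2.3, -1.4, 4.0]
width: 0.451
gripper_force: 36.8
```

Request:
{"fn": "send_rows", "kwargs": {"deltas": "0 0 0.01 0;0 0 0 0;0 0 0 0"}}

```text
clock: 59.57
position: [0.4528, -0.2102, 0.1042]
eef_rot: [0.682, 0.731, -0.0, 0.001]
contact_force: [-2.4, -2.0, 6.1]
width: 0.449
gripper_force: 36.9
```

Request:
{"fn": "send_rows", "kwargs": {"deltas": "0 0 0 0;0 0 0 0;0 0 0 0;0 0 0 0;0 0 0 0;0 0 0 0;0 0 0 0;0 0 0 0", "grip": 85.4}}

```text
clock: 60.23
position: [0.4522, -0.2091, 0.1026]
eef_rot: [0.682, 0.731, 0.0, -0.0]
contact_force: [-0.1, -0.9, -0.0]
width: 1.003
gripper_force: 0.0
```

Request:
{"fn": "send_rows", "kwargs": {"deltas": "0 0 -0.4 0;0 0 -0.9 0;0 0 -0.9 0;0 0 -0.9 0;0 0 -0.9 0;0 0 -0.9 0;0 0 -0.9 0;0 0 -0.6 0;0 0 0 4;0 0 0 0;0 0 0 0;0 0 0 0"}}

```text
clock: 61.23
position: [0.4516, -0.2087, 0.3571]
eef_rot: [0.707, 0.708, -0.0, -0.001]
contact_force: [-0.0, -0.1, -0.3]
width: 0.997
gripper_force: 0.0
```

```bash
python3 - <<'E'
from h import *
goto(.4918,-.3082,.3605,89.9)
E
```

```text
turn(first) 0.17 units [-2.485  1.011 -0.086] | pos [ 0.4516 -0.2087  0.3571] yaw 90.07 F [-0.  -0.1 -0.3] w 85.2 gf 0.0 t 61.2
```

Request:
{"fn": "send_rows", "kwargs": {"deltas": "-0.62 0.25 -0.02 0;-0.62 0.25 -0.02 0;-0.62 0.25 -0.02 0;-0.62 0.26 -0.02 0;0 0 0 0;0 0 0 0;0 0 0 0;0 0 0 0;0 0 0 0;0 0 0 0"}}

```text
clock: 62.07
position: [0.4925, -0.3075, 0.3622]
eef_rot: [0.707, 0.707, 0.0, 0.0]
contact_force: [-0.1, 0.4, -0.1]
width: 1.002
gripper_force: 0.0
```

```bash
python3 - <<'E'
from h import *
goto(.4913,-.3084,.3602,90)
c=cam("wrist"); np.savez("w11.npz",i=c[0],K=c[1],A=c[2],t=c[3]); s=cam("scene")
a=load("w1")
cr=lambda i:cv2.resize(i[10:215,180:340],None,fx=2,fy=2,interpolation=2)
cv2.imwrite("pics/fin.png",np.hstack([cr(a[0]),cr(c[0]),cv2.resize(s[0][130:240,70:200],(160,410)) if 0 else cv2.copyMakeBorder(cv2.resize(s[0][140:240,90:250],(160,100)),0,310,0,0,0)]))
E
```

```text
turn(first) 0.06 units [-0.023 -0.03   0.05 ] | pos [ 0.4925 -0.3075  0.3622] yaw 90.06 F [-0.1  0.4 -0.1] w 85.6 gf 0.0 t 62.1
```

View pics/fin.png

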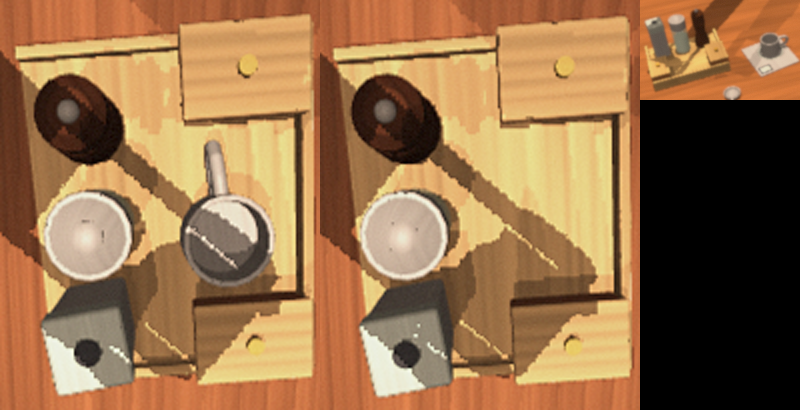

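Before and after match within 1–2 pixels (about 1 mm): bead (67,110) against (385−320,110), knob (87,352) against (405−320,353). The cup stands on the saucer, so I'm handing in.

```bash
python3 -c "
from station import robot
print(robot.hand_in())"
```

```text
the job is handed in; nothing more can be done
None
```

The cup is upright in the saucer well, and the mill, shaker and canister are back within about 1–2 mm of where they stood, going by before-and-after wrist images; I handed the job in at about 62 s, and the call returned no verdict.

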